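# Return the hand-cleaner dispenser to its place between the tins and prime it

### The arm

A 7-joint arm with a two-finger parallel gripper is mounted at the origin on the work surface. World frame = base frame: x ahead of the robot, y to its left, z up, the work surface at z = 0. Lengths are in m, angles in rad, forces in N, time in s.
With the tool pointing down it reaches from about 0.425 to 1.025 m from the base axis. Payload 3.6 kg.
Tool frame: the origin (TCP) lies between the finger pads, 19 mm behind the fingertips; this is the grasp point; x points along the fingers, z is the direction in which the jaws open and shut, and the axes are right-handed (so a half turn about x gives the same grasp; the last joint's range is limited). The gripper opens to 85 mm and grips with 20 to 120 N. Pads are 22 mm wide; open, the fingers measure 114 mm over their backs; the gripper's body (76 mm by 85 mm) begins 54 mm behind the grasp point. The pads swing forward as they close: fully open they stand 13 mm farther back than shut.
Start: joints at [1.018, 0.591, 0.048, 1.609, -0.033, 0.943, -0.034], TCP at [0.322, -0.65, 0.25] pointing down, gripper open.
Joint ranges: [-2.69, 2.69], [-0.47, 2.24], [-1.27, 1.36], [0.19, 2.51], [-1.53, 4.68], [0.08, 2.07], [-3.09, 3.09]. Speed limits (rad/s): [2.57, 2.57, 3.14, 3.14, 3.14, 3.14, 3.14].

### API

Orientations are given as a unit quaternion [w, x, y, z].
In Python, from station import arm gives the robot as it stands.
- The arm moves only by the shell command python3 -m creep 'ROWS' [FORCE]. ROWS is a JSON object of lists of equal length, an entry for each row: "turn": the turn, a rotation vector about the world's x, y, z in rad, a list of three; "translation": the shift along the world's x, y, z in mm, a list of three; "claw": the closure, from -1 (fully open) to 1 (shut). In form: {"turn": [[rx, ry, rz], ...], "translation": [[x, y, z], ...], "claw": [claw, ...]}. A call has exactly 10 rows; each row is the pose to reach, as a shift and turn from the pose measured when the call began; what a row does not reach only later rows make up. A row lasts 1/10 s, in which the tool goes at most 50 mm and 8.59 degrees, less where a joint would pass 70% of its speed; a pose out of reach is approached as far as the arm can. A call with a gripper value outside its range is refused whole. The fingers move at their own pace and stop on an object; FORCE is the grip in N (left out, the last holds). Time passes only in rows, so rows that repeat a pose let the fingers close, or fill a call up. It gives the time, the measured TCP pose, the force and the opening at its end, in the units of the state.
- arm.state(): the state, without advancing time (a new reading comes with each control period).
- arm.grab_frame(name): name is "scene" or "top"; returns a dict with "frame" (420x560x3 uint8, blue, green, red), "fx", "fy", "cx", "cy" (pixels), "R" (3x3) and "t" (3): a world point X has camera coordinates R X + t. Camera axes: x right, y down, z forward; pixel columns grow to the right and rows downward; lengths in m; the calibration is good to about 2 mm. A picture is of the moment at which its call begins. There is no depth.
- arm.job_done(): hands the job in, once; it reports no verdict.
Trained networks look in the newest picture that a camera, given by its name, has taken for a name from the list of things; names that differ only in an ending like _2 or _b are one class to them, and where a whole thing is asked for, a point or a joint stands for the part that bears it (a point fixed in the world has none). Each returns a list of dicts, best first, with "confidence" (0 to 1); they miss things now and then, are a little off and sometimes report something else, mostly with a low value. They report only what shows in the picture. A call takes as long as a camera call. They do not tell look-alikes from the thing itself.
- arm.look_for(query, camera): "extent" ([left, top, right, bottom] in pixels, round what is visible of it).
- arm.regions_of(query, camera): "region" (420x560 bool, what is visible of it) and "extent" ([left, top, right, bottom] in pixels, round what is visible of it).
- arm.place_of(query, camera): "xy" ([column, row] in pixels: a listed point, or the origin of a listed thing).
The state is a dict: "time": time; "joint_pos": joint angles; "joint_velocities": joint speeds; "effort": joint torques, N m; "ee_pos": TCP position; "eef_rot": TCP orientation; "force": force on the tool from outside, world axes, zero at the start; "moment": the same for the moment, N m; "finger_gap": opening from 0.0 (shut) to 1.0 (fully open).
Only numpy, scipy, OpenCV 4.12 (cv2) and the standard library are available. Lean on these libraries where they do the work, as an engineer would, in place of code of your own. Each camera call takes 0.05 s, during which the arm holds its last target.

### The job

Take the orange hand-cleaner dispenser out of the plywood bay and stand it back in its place on the black mat: midway between the blue tin and the green tin, in line with them, its narrow ends facing the tins, without shifting the tins or any other thing on the bench. Always carry it by its body, never by the pump head; in the bay only its narrow ends can be gripped and between the tins only its broad faces, so stand it on the open bench on the way, let go and grip it the other way. When it stands in its place and you have let go, prime it: press the pump head down to its stop and let it spring back up.

Things in the scene. Friction and masses are not known exactly. Their poses are not given: they have to be found in the camera images.
- dispenser: Loose upright dispenser, 0.3-0.65 kg: orange body 58 mm (its x) by 42 mm (its y) by 90 mm tall, white labels on the two broad faces (+y, -y), plain narrow ends (+x, -x), black pump head on top (117 mm in all). Origin: centre of underside, z up. May finish either way round. Grip the body with the TCP about 78 mm above the underside; keep gripper parts off the pump head.
- pump (a joint): Travel of the black pump head, m: 0 = up (its rest), 0.009 = fully down at its stop. A spring returns it: about 3 N to start moving it, 7 N at the stop.
- pump_top (a point): Centre of the top face of the black pump head (a disc 34 mm across and 12 mm thick), 117 mm above the dispenser's underside when up.
- bay: Fixed plywood bay holding the dispenser (x along bay x within 0.04 rad, within 3 mm of its middle). Origin: centre of underside. Floor 10 mm thick, 86 (x) by 82 mm (y). Side cheeks at y = +/-27 to +/-41 mm, 102 mm high, 6 mm from the broad faces, too tight for fingers. Open at both x ends but for a lip 6 mm above the floor, inner faces at x = +/-37 mm.
- mat: Fixed black rubber mat, 290 mm (x) by 110 mm (y), 3 mm thick. Origin: centre of its underside. The tins stand on its x axis. The bay stands on one side of the robot and the mat on the other (either way about); the bench between them, straight ahead of the robot at 0.42 to 0.55 m, is clear.
- place (a point): The dispenser's place: middle of the mat's top face, 3 mm above the bench, midway between the tins; x runs along the line of the tins (towards the blue tin).
- blue_tin: Loose blue paint tin standing on the mat, 76 mm in diameter, 105 mm tall, 0.9 kg. Origin: centre of its underside, 79 mm from the place. The clear gap between the two tins is 82 mm. Must not be moved.
- green_tin: Loose green paint tin like the blue one, standing on the other side of the place, 79 mm from it. Must not be moved.
- jar: Bystander: amber glass jar with steel cap, 64 mm in diameter, 85 mm tall. Origin: centre of its underside.
- tape: Bystander: yellow ring of tape lying flat, 90 mm across, 40 mm high. Origin: centre of its underside.
- wrench: Bystander: steel wrench lying flat, 170 mm long along its x. Origin: under its middle.
Things that resemble listed ones, but are neither listed nor needed, are in the scene too. What is shaped like the bay but yellow is not meant.

How it is judged:
By the outcome, as a careful person would: the job done as asked, in the order asked, and still so for the second after the job is handed in, with the robot touching nothing.
It also fails if it takes over 72 s, if anything falls off the work surface, if the arm or the gripper's body presses on something with over 40 N, if the wrist force passes 120 N, or if a joint passes its speed limit or range.

## Working session

There is one attempt and no reset: what is moved stays moved. The work goes in short steps, Python scripts to look and compute and a shell command to move; the robot and the scene stay as the last step left them, time stands still between calls to the robot, and variables do not carry over. Pictures are saved under pics/ and viewed, and the job is handed in when it is done.

```bash
mkdir -p pics; ls
python3 - <<'E'
from station import arm
import cv2,json
s=arm.state();print({k:(s[k] if not hasattr(s[k],'tolist') else s[k].tolist()) for k in s})
for n in("scene","top"):
    f=arm.grab_frame(n);cv2.imwrite(f"pics/{n}0.png",f["frame"])
    print(n,f["fx"],f["fy"],f["cx"],f["cy"],f["R"],f["t"])
    for q in["dispenser","pump_top","bay","mat","place","blue_tin","green_tin","jar","tape","wrench"]:
        try:print(q,[(round(d["confidence"],2),[round(float(v)) for v in d["xy"]]) for d in arm.place_of(q,n)])
        except Exception as e:print(q,e)
E
```

```text
pics
{'time': 0.0, 'joint_pos': [1.0174975083804654, 0.5920878906017019, 0.04831047723368165, 1.6097942320269807, -0.033281788734710875, 0.9426647645126695, -0.0336929441336887], 'joint_velocities': [0.00027863670548411695, -0.00036201069504293397, -0.0003153111972583998, 0.0008265381364738335, -0.0021406732351582094, -0.0006874133836793771, 0.00063568455343752], 'effort': [-0.00026850439098780043, -54.869710206985474, 1.5465474128723145, -19.812283515930176, 0.009390823252033442, 0.008930399199016392, -1.6121275621117093e-05], 'ee_pos': [0.32139632251891825, -0.6490255448669261, 0.24887419386494136], 'eef_rot': [0.6001301605439154, 0.3732349397128214, 0.6014716995732116, -0.3725201535428827], 'force': [0.8173065484881142, 0.1365305285524997, 0.6509453927039373], 'moment': [0.045550310200076695, 0.07760781199475775, 0.01402935716504606], 'finger_gap': 1.0001771031701538}
scene 497.5577879117482 497.5577879117482 279.60194062251327 212.6536113846776 [[-0.88123551  0.47259706  0.00871691]
 [ 0.39182309  0.74068552 -0.54576517]
 [-0.2643835  -0.47753217 -0.83789283]] [ 0.43260996 -0.206
[... 359 characters left out ...]
, 178])]
wrench [(0.55, [203, 246])]
top 464.8325775038657 464.8325775038657 275.2791496770087 212.16014835185322 [[ 5.36130450e-03 -9.99985284e-01 -8.29638042e-04]
 [-9.84957094e-01 -5.13743318e-03 -1.72722696e-01]
 [ 1.72715892e-01  1.74317684e-03 -9.84970143e-01]] [0.06057707 0.54962893 1.1708146 ]
dispenser [(0.73, [188, 225]), (0.65, [386, 250]), (0.59, [189, 228])]
pump_top [(0.74, [177, 222])]
bay [(0.84, [205, 286]), (0.79, [247, 221]), (0.76, [185, 226]), (0.66, [131, 233])]
mat [(0.64, [384, 245]), (0.38, [295, 161])]
place [(0.98, [387, 246])]
blue_tin [(0.72, [192, 230])]
green_tin [(0.67, [390, 216])]
jar [(0.56, [219, 150])]
tape [(0.85, [375, 158])]
wrench [(0.81, [298, 159])]
```

View pics/scene0.png

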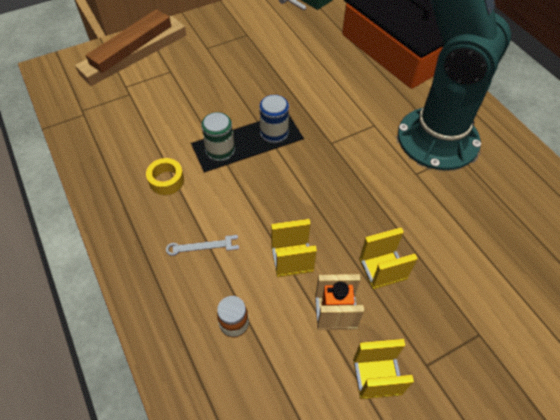

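View pics/top0.png

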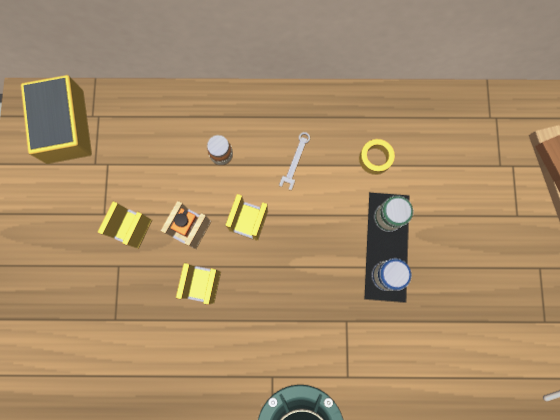

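Three yellow bays at top (124,224), (247,217), (198,284) are look-alikes. The plywood bay at top (185,223), scene (339,305), holds the orange dispenser and is the one meant. I'll confirm it in an enlarged crop.

Run:
```python
import cv2,numpy as np
t=cv2.imread("pics/top0.png");s=cv2.imread("pics/scene0.png")
a=cv2.resize(t[190:260,145:225],None,fx=5,fy=5,interpolation=cv2.INTER_CUBIC)
b=cv2.resize(s[260:340,300:380],None,fx=5,fy=5,interpolation=cv2.INTER_CUBIC)[:350]
cv2.imwrite("pics/c1.png",np.hstack([a,b]))
a=cv2.resize(t[185:310,350:425],None,fx=4.8,fy=4.8,interpolation=cv2.INTER_CUBIC)
b=cv2.resize(s[85:170,185:310],None,fx=3.4,fy=3.4,interpolation=cv2.INTER_CUBIC)
c=np.zeros((600,790,3),np.uint8);c[:a.shape[0],:a.shape[1]]=a;c[:b.shape[0],362:362+b.shape[1]]=b
cv2.imwrite("pics/c2.png",c)
```

```text
(no output)
```

View pics/c1.png

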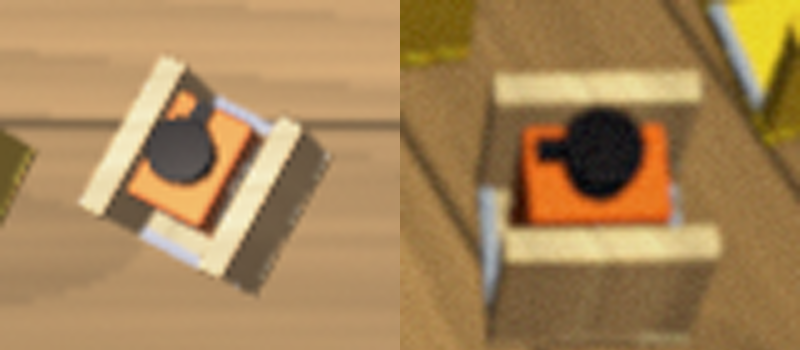

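View pics/c2.png

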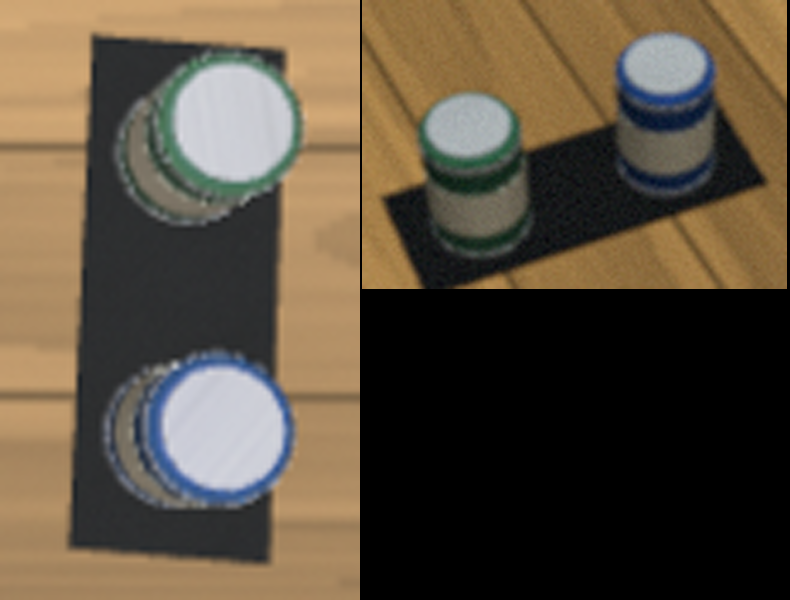

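```bash
cat > h.py <<'E'
import numpy as np
from scipy.optimize import least_squares
from station import arm
C={n:arm.grab_frame(n) for n in("scene","top")}
def proj(n,X):
    c=C[n];p=np.asarray(X)@np.array(c["R"]).T+np.array(c["t"])
    return np.c_[c["fx"]*p[:,0]/p[:,2]+c["cx"],c["fy"]*p[:,1]/p[:,2]+c["cy"]]
def ray(n,uv,z):
    c=C[n];R=np.array(c["R"]);d=R.T@np.array([(uv[0]-c["cx"])/c["fx"],(uv[1]-c["cy"])/c["fy"],1]);o=-R.T@np.array(c["t"])
    return o+d*(z-o[2])/d[2]
def fit(obs,x0,z=0):
    # obs: list of (cam, local pts Nx3, uv Nx2); ; returns x,y,yaw
    def r(p):
        c,s=np.cos(p[2]),np.sin(p[2]);Rm=np.array([[c,-s,0],[s,c,0],[0,0,1]])
        return np.concatenate([(proj(n,np.asarray(L)@Rm.T+[p[0],p[1],z])-uv).ravel() for n,L,uv in obs])
    o=least_squares(r,x0,loss="soft_l1");return o.x,r(o.x).reshape(-1,2)
E
python3 - <<'E'
from h import *
x=.043;zz=.102
# bay x axis points up in top image (away), bay +y is image left
L=np.array([[x,.041,zz],[x,.027,zz],[-x,.041,zz],[-x,.027,zz],[x,-.027,zz],[x,-.041,zz],[-x,-.027,zz],[-x,-.041,zz]])
uv=np.array([[163,55],[190,72],[80,205],[105,217],[277,113],[303,130],[200,265],[222,277]])/5+[145,190]
# scene
p0=ray("top",[183,224],.09);print(p0)
print(proj("scene",L@np.array([[np.cos(.5),np.sin(-.5),0],[np.sin(.5),np.cos(.5),0],[0,0,1]])+[p0[0],p0[1],0]))
o1=fit([("top",L,uv)],[p0[0],p0[1],-.5]);print(o1)
us=np.array([[106,263],[106,227],[321,258],[318,226],[97,102],[95,72],[300,102],[300,72]])/5+[300,260]
o2=fit([("scene",L,us)],[p0[0],p0[1],-.5]);print(o2)
print(fit([("top",L,uv),("scene",L,us)],[p0[0],p0[1],-.5])[0])
M=np.array([[.145,.055,.003],[.145,-.055,.003],[-.145,-.055,.003],[-.145,.055,.003]])
# mat -x = far (green) ; +x toward blue (near, bottom)
mt=np.array([[271,562],[70,548],[92,36],[286,50]])/4.8+[350,185]
m0=ray("top",[387,246],.003);print(m0)
M2=M[[1,0,3,2]]
for guess in (3.14,):
  # yaw pi: +x->toward robot; +y-> right(-y world)
  print("mat",fit([("top",M,mt)],[m0[0],m0[1],guess]))
for n,g,b,sc,off in(("top",(231,125),(220,430),4.8,(350,185)),("scene",(108,128),(304,69),3.4,(185,85))):
    G=ray(n,np.array(g)/sc+off,.108);B=ray(n,np.array(b)/sc+off,.108)
    print(n,G,B,(G+B)/2,np.linalg.norm(G-B),np.arctan2(*(B-G)[[1,0]]))
    print(proj(n,[G,B]))
E
```

```text
[0.51042032 0.29567999 0.09      ]
[[320.23243439 309.32397564]
 [319.97299113 302.67441551]
 [363.81830719 309.78825125]
 [363.22218759 303.13688332]
 [319.00875724 277.96099178]
 [318.76781481 271.78560992]
 [361.00665743 278.41649784]
 [360.45303616 272.23931657]]
(array([ 0.51066228,  0.29197195, -0.46534458]), array([[-0.05824617, -0.18492906],
       [-0.58430921, -1.10711418],
       [-0.26230767,  0.05272517],
       [-0.34872895,  0.18787027],
       [ 0.90202591,  0.29433177],
       [ 0.62112906, -0.60489174],
       [-0.30777798,  0.41198756],
       [ 0.25185853,  0.57089603]]))
(array([ 0.51265373,  0.30033983, -0.47762152]), array([[-0.24146485, -0.33388363],
       [-0.66546859,  0.17123164],
       [ 0.39806689,  0.20436541],
       [ 0.23681436, -0.07802349],
       [-0.44112571,  0.29210466],
       [-0.43480755,  0.07599309],
       [ 1.00775473, -0.11193344],
       [ 0.30087298, -0.31704744]]))
[ 0.51152474  0.29765628 -0.47098175]
[ 0.46648936 -0.23688432  0.003     ]
mat (array([ 0.46594385, -0.23813474,  3.06980541]), array([[-0.01675483,  0.58179364],
       [ 0.03281529,  0.21758714],
       [ 0.10497628, -0.47295007],
       [-0.12196638, -0.36864108]]))
top [ 0.54317815 -0.24259513  0.108     ] [ 0.38612142 -0.23069898  0.108     ] [ 0.46464978 -0.23664706  0.108     ] 0.15750661680177183 3.065992745404555
[[398.125      211.04166667]
 [395.83333333 274.58333333]]
scene [ 0.5449457  -0.23315023  0.108     ] [ 0.38941572 -0.21942838  0.108     ] [ 0.46718071 -0.22628931  0.108     ] 0.15613411918237835 3.053594076026218
[[216.76470588 122.64705882]
 [274.41176471 105.29411765]]
```

Run:
```python
from h import *
import cv2
for n in C:
    im=C[n]["frame"].copy()
    a=np.linspace(0,2*np.pi,100)
    for z,r in((0.,.1),(0.02,.09)):
        p=proj(n,np.c_[r*np.cos(a),r*np.sin(a),0*a+z]);
        for u in p: cv2.circle(im,(int(u[0]),int(u[1])),0,(0,0,255),-1)
    print(n,proj(n,[[0,0,0]]))
    # mat outline
    for c,(x,y,w) in {(0,255,0):(.466,-.238,3.07),(255,0,255):(.467,-.2265,3.06)}.items():
        M=np.array([[.145,.055],[.145,-.055],[-.145,-.055],[-.145,.055]]);R=np.array([[np.cos(w),-np.sin(w)],[np.sin(w),np.cos(w)]])
        P=np.c_[M@R.T+[x,y],[.003]*4];cv2.polylines(im,[np.round(proj(n,P)*16).astype(int)],True,c,1,shift=4)
    cr=im[80:180,180:490] if n=="scene" else im[180:420,200:420]
    cv2.imwrite(f"pics/b_{n}.png",cv2.resize(cr,None,fx=2.5,fy=2.5))
```

```text
scene [[437.26065864 137.37148104]]
top [[299.32923776 430.3718373 ]]
```

View pics/b_scene.png

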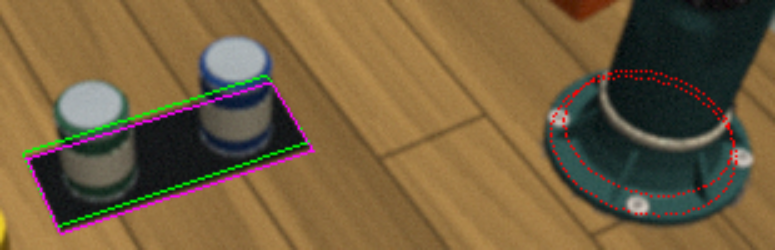

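View pics/b_top.png

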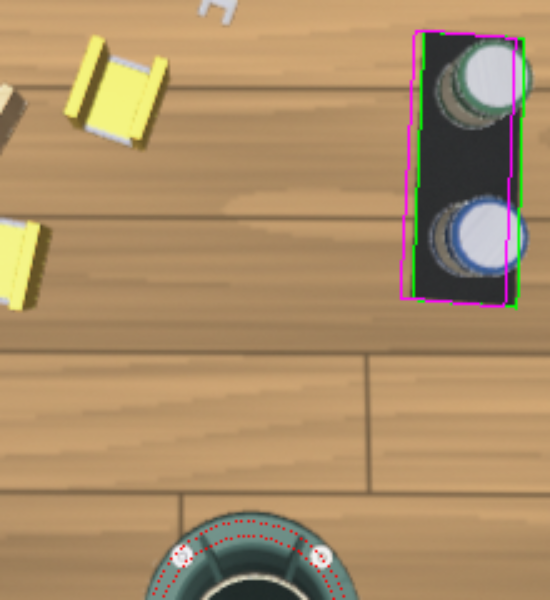

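Run:
```python
from station import arm
from scipy.spatial.transform import Rotation as R
import numpy as np
q=arm.state()["eef_rot"];print(R.from_quat(np.r_[q[1:],q[0]]).as_matrix().round(3))
```

```text
[[-0.     0.896  0.444]
 [ 0.     0.444 -0.896]
 [-1.    -0.    -0.   ]]
```

```bash
python3 -m creep '{"turn":[[0,0,0.06],[0,0,0.13],[0,0,0.2],[0,0,0.26],[0,0,0.32],[0,0,0.38],[0,0,0.45],[0,0,0.51],[0,0,0.58],[0,0,0.64]],"translation":[[13,45,0],[26,90,0],[39,140,0],[52,190,0],[65,240,0],[78,290,0],[91,340,0],[104,390,0],[117,440,0],[130,490,0]],"claw":[-1,-1,-1,-1,-1,-1,-1,-1,-1,-1]}' 60
```

```text
time: 2.3
ee_pos: [0.4488, -0.1708, 0.2505]
eef_rot: [0.688, 0.164, 0.687, -0.164]
force: [1.0, -0.7, 0.8]
finger_gap: 0.999
```

```bash
python3 -m creep '{"turn":[[0,0,0],[0,0,0],[0,0,0],[0,0,0],[0,0,0],[0,0,0],[0,0,0],[0,0,0],[0,0,0],[0,0,0]],"translation":[[12,45,0],[25,90,0],[37,135,-20],[50,170,-50],[50,190,-80],[50,200,-105],[50,200,-110],[50,200,-110],[50,200,-110],[50,200,-110]],"claw":[1,1,1,1,1,1,1,1,1,1]}'
cat > tipview.py <<'E'
import sys;from h import *;import cv2
from scipy.spatial.transform import Rotation as R
tag=sys.argv[1]
s=arm.state();q=s["eef_rot"];T=R.from_quat(np.r_[q[1:],q[0]]).as_matrix();p=np.array(s["ee_pos"]);print(p,s["finger_gap"],s["force"])
g=.0425*s["finger_gap"]
pts=[p,p+T@[.019,0,0],p+T@[.019,0,g],p+T@[.019,0,-g]]
ims=[]
for n in C:
    im=C[n]["frame"];u=proj(n,pts);print(n,u.round(1).tolist())
    c=u[1].round().astype(int);x0=max(0,min(c[0]-40,480));y0=max(0,min(c[1]-40,340))
    k=cv2.resize(im[y0:y0+80,x0:x0+80],None,fx=4.9,fy=4.9,interpolation=cv2.INTER_CUBIC)
    for i,v in enumerate(u):
        w=((v-[x0,y0]+.5)*4.9-.5).round().astype(int);cv2.circle(k,tuple(int(z) for z in w),3,[(0,0,255),(255,0,0),(0,255,0),(0,255,255)][i],1)
    print(n,"origin",x0,y0);ims.append(k)
cv2.imwrite(f"pics/tip_{tag}.png",np.hstack(ims))
E
python3 tipview.py a
```

```text
time: 3.3
ee_pos: [0.4998, 0.028, 0.1418]
eef_rot: [0.689, 0.165, 0.686, -0.165]
force: [-0.1, -0.1, -1.1]
finger_gap: 0.002
[0.49956772 0.02832553 0.14159718] 0.0002379306819038032 [0.03303909 0.42721516 0.58199837]
scene [[282.8, 182.3], [282.6, 187.4], [282.6, 187.4], [282.6, 187.4]]
scene origin 243 147
top [[289.8, 225.9], [289.5, 227.0], [289.5, 227.0], [289.5, 227.0]]
top origin 250 187
```

View pics/tip_a.png

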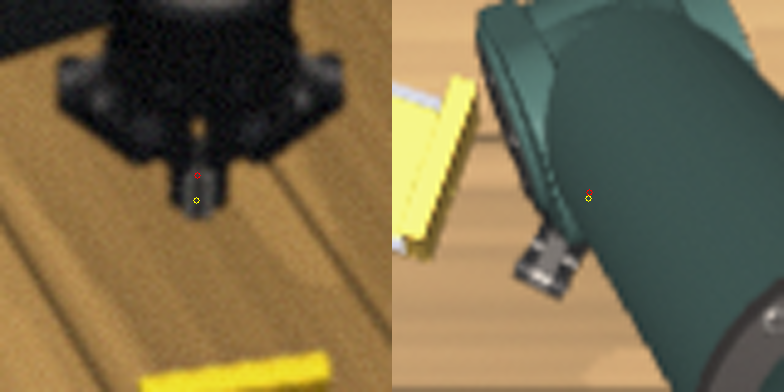

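```bash
python3 -m creep '{"turn":[[0,0,0],[0,0,0],[0,0,0],[0,0,0],[0,0,0],[0,0,0],[0,0,0],[0,0,0],[0,0,0],[0,0,0]],"translation":[[0,0,40],[0,10,70],[2,50,70],[4,100,70],[6,150,70],[8,190,70],[10,230,70],[12,260,70],[12,269,70],[12,269,70]],"claw":[-1,-1,-1,-1,-1,-1,-1,-1,-1,-1]}'
python3 tipview.py b
```

```text
time: 4.4
ee_pos: [0.5114, 0.2984, 0.212]
eef_rot: [0.689, 0.164, 0.686, -0.164]
force: [-0.8, -0.1, -0.1]
finger_gap: 0.999
[0.51170624 0.29494766 0.21160407] 1.0023123365074724 [ 0.81057085 -0.04973517 -0.25376421]
scene [[346.7, 265.5], [345.4, 270.2], [322.6, 270.5], [368.1, 269.9]]
scene origin 305 230
top [[172.8, 215.5], [174.6, 216.8], [183.7, 200.7], [165.4, 233.2]]
top origin 135 177
```

View pics/tip_b.png

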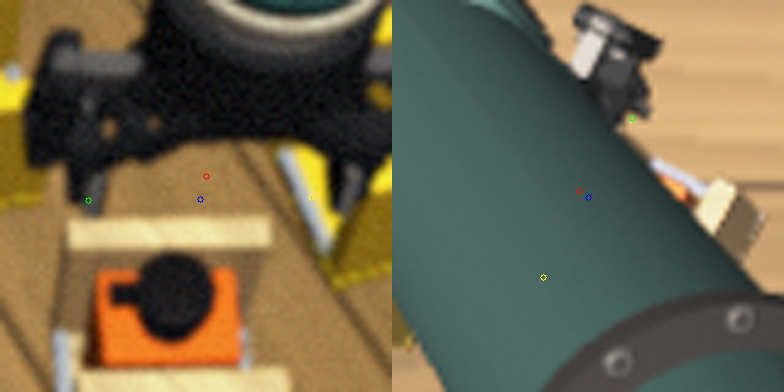

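```bash
python3 - <<'E'
from station import arm
import numpy as np
for i in range(4):
    s=arm.state();print(s["time"],np.round(s["ee_pos"],4)); arm.grab_frame("scene")
E
python3 tipview.py c
```

```text
4.5 [0.5117 0.2949 0.2116]
4.55 [0.5118 0.2945 0.2115]
4.6 [0.5119 0.2945 0.2115]
4.65 [0.5119 0.2947 0.2116]
[0.51184064 0.2959346  0.21163129] 1.006285104786408 [0.06822734 0.26592948 0.37764845]
scene [[346.9, 266.0], [345.6, 270.6], [322.7, 270.9], [368.5, 270.4]]
scene origin 306 231
top [[172.4, 215.4], [174.2, 216.8], [183.3, 200.6], [165.0, 233.2]]
top origin 134 177
```

View pics/tip_c.png

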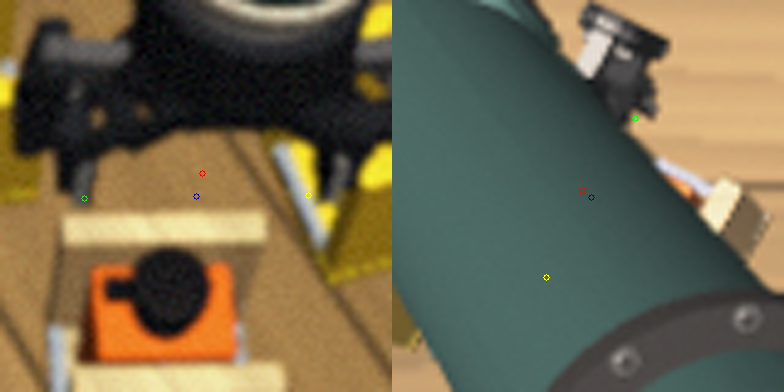

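```bash
python3 -m creep '{"turn":[[0,0,0],[0,0,0],[0,0,0],[0,0,0],[0,0,0],[0,0,0],[0,0,0],[0,0,0],[0,0,0],[0,0,0]],"translation":[[0,0,-20],[0,1,-40],[0,1,-55],[0,1,-65],[0,1,-72],[0,1,-72],[0,1,-72],[0,1,-72],[0,1,-72],[0,1,-72]],"claw":[-1,-1,-1,-1,-1,-1,-1,-1,-1,-1]}'
python3 tipview.py d
```

```text
time: 5.8
ee_pos: [0.5121, 0.2971, 0.1401]
eef_rot: [0.689, 0.166, 0.686, -0.165]
force: [0.5, -0.7, 0.5]
finger_gap: 1.001
[0.51193931 0.29704613 0.13992765] 1.0015727060473132 [ 0.18125204  0.68186545 -0.03746992]
scene [[342.7, 283.2], [341.5, 287.3], [320.1, 287.6], [362.9, 287.0]]
scene origin 302 247
top [[178.4, 220.3], [180.0, 221.5], [188.5, 206.3], [171.4, 236.8]]
top origin 140 181
```

View pics/tip_d.png

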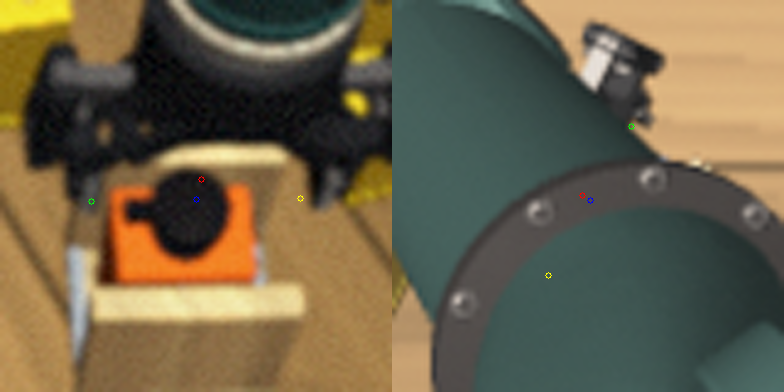

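```bash
python3 -m creep '{"turn":[[0,0,0],[0,0,0],[0,0,0],[0,0,0],[0,0,0],[0,0,0],[0,0,0],[0,0,0],[0,0,0],[0,0,0]],"translation":[[3,-2,0],[5,-3,0],[5,-3,-10],[5,-3,-20],[5,-3,-30],[5,-3,-40],[5,-3,-48],[5,-3,-52],[5,-3,-52],[5,-3,-52]],"claw":[-1,-1,-1,-1,-1,-1,-1,-1,-1,-1]}'
python3 tipview.py e
```

```text
time: 6.9
ee_pos: [0.5171, 0.2942, 0.088]
eef_rot: [0.689, 0.165, 0.686, -0.165]
force: [-0.0, 0.6, 0.5]
finger_gap: 1.002
[0.51725505 0.29429057 0.08836147] 1.0012576663089527 [-0.22578681 -1.02959263 -0.24129535]
scene [[336.8, 294.0], [335.8, 297.8], [315.3, 298.1], [356.3, 297.5]]
scene origin 296 258
top [[183.8, 221.4], [185.2, 222.5], [193.3, 208.0], [177.1, 237.2]]
top origin 145 183
```

View pics/tip_e.png

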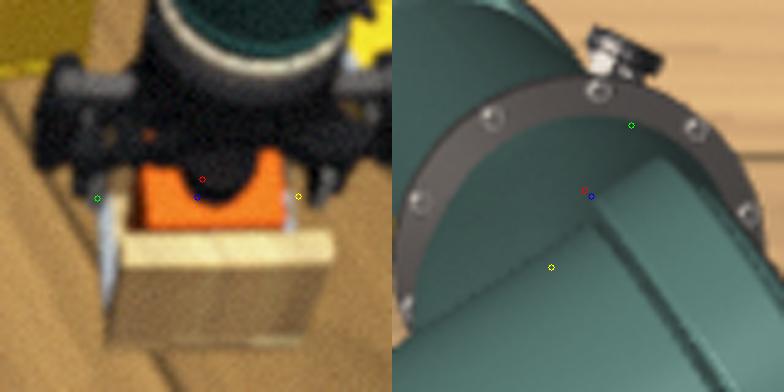

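Fingers straddle the dispenser (fingers at columns ~90 and ~325, body 140–287 in the crop), well centred. Closing.

```bash
python3 -m creep '{"turn":[[0,0,0],[0,0,0],[0,0,0],[0,0,0],[0,0,0],[0,0,0],[0,0,0],[0,0,0],[0,0,0],[0,0,0]],"translation":[[0,0,0],[0,0,0],[0,0,0],[0,0,0],[0,0,0],[0,0,0],[0,0,0],[0,0,10],[0,0,20],[0,0,25]],"claw":[0,0.2,0.4,0.6,0.8,1,1,1,1,1]}' 60
python3 tipview.py f
```

```text
time: 8.0
ee_pos: [0.5176, 0.294, 0.1142]
eef_rot: [0.689, 0.166, 0.686, -0.165]
force: [-0.0, 0.7, -5.0]
finger_gap: 0.668
[0.51788525 0.29436005 0.11429226] 0.6676826283372044 [ 0.43948308  1.00004311 -4.62843416]
scene [[338.0, 288.9], [336.9, 292.8], [322.9, 293.0], [350.9, 292.7]]
scene origin 297 253
top [[181.7, 219.6], [183.2, 220.7], [188.7, 210.8], [177.7, 230.7]]
top origin 143 181
```

View pics/tip_f.png

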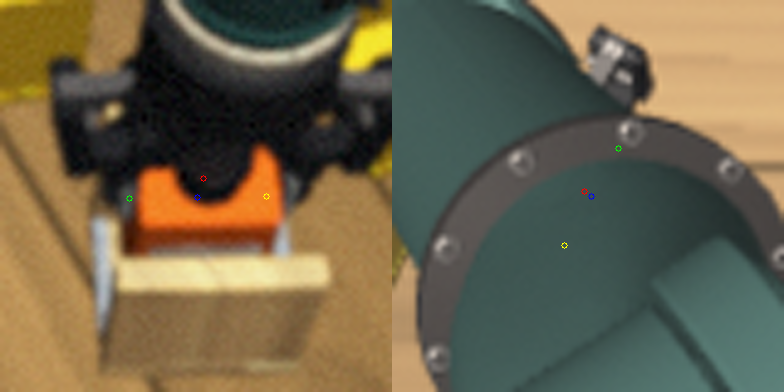

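```bash
python3 -m creep '{"turn":[[0,0,0],[0,0,0],[0,0,0],[0,0,0],[0,0,0],[0,0,0.1],[0,0,0.2],[0,0,0.3],[0,0,0.4],[0,0,0.47]],"translation":[[0,0,25],[0,0,50],[0,0,75],[0,0,100],[0,-5,110],[-5,-40,110],[-12,-85,110],[-20,-130,110],[-28,-175,110],[-36,-220,110]],"claw":[1,1,1,1,1,1,1,1,1,1]}'
```

```text
time: 9.1
ee_pos: [0.4805, 0.0718, 0.2234]
eef_rot: [0.708, 0.001, 0.706, 0.001]
force: [0.5, -0.6, -4.7]
finger_gap: 0.668
```

```bash
python3 -m creep '{"turn":[[0,0,0],[0,0,0],[0,0,0],[0,0,0],[0,0,0],[0,0,0],[0,0,0],[0,0,0],[0,0,0],[0,0,0]],"translation":[[0,-30,-10],[0,-60,-30],[0,-72,-60],[0,-72,-90],[0,-72,-115],[0,-72,-130],[0,-72,-138],[0,-72,-142],[0,-72,-144],[0,-72,-145]],"claw":[1,1,1,1,1,1,1,1,1,1]}'
python3 tipview.py g
```

```text
time: 10.1
ee_pos: [0.4808, -0.0001, 0.079]
eef_rot: [0.709, 0.001, 0.705, 0.001]
force: [-2.2, -0.4, 6.5]
finger_gap: 0.664
[ 4.81001327e-01 -6.58517146e-05  7.90888400e-02] 0.6684836596344929 [ 0.1845601  -0.29349392 -3.96478781]
scene [[283.6, 186.6], [283.4, 191.3], [272.9, 195.9], [293.8, 186.9]]
scene origin 243 151
top [[300.2, 236.7], [299.8, 237.6], [299.8, 226.6], [299.9, 248.6]]
top origin 260 198
```

View pics/tip_g.png

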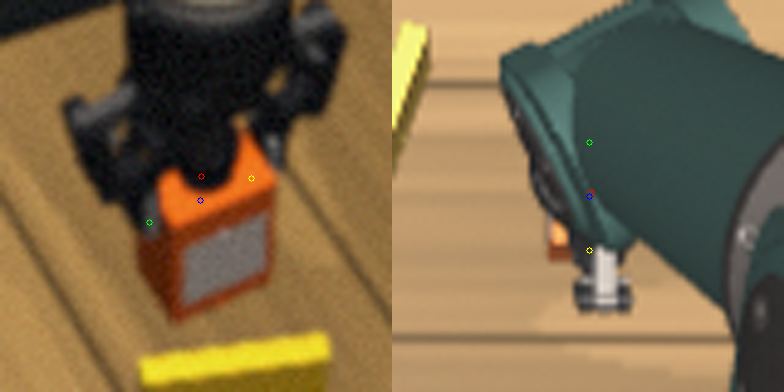

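```bash
python3 -m creep '{"turn":[[0,0,0],[0,0,0],[0,0,0],[0,0,0],[0,0,0],[0,0,0],[0,0,0],[0,0,0],[0,0,0],[0,0,0]],"translation":[[0,0,-1],[0,0,-2],[0,0,-2],[0,0,-1],[0,0,0],[0,0,0],[0,0,10],[0,0,35],[0,0,65],[0,0,95]],"claw":[1,1,0,-1,-1,-1,-1,-1,-1,-1]}'
python3 -m creep '{"turn":[[0,0,-0.13],[0,0,-0.26],[0,0,-0.4],[0,0,-0.55],[0,0,-0.7],[0,0,-0.85],[0,0,-1.0],[0,0,-1.15],[0,0,-1.3],[0,0,-1.45]],"translation":[[0,0,20],[0,30,20],[0,60,20],[0,100,20],[0,140,20],[0,180,20],[0,190,20],[0,200,20],[0,200,20],[0,200,20]],"claw":[-1,-1,-1,-1,-1,-1,-1,-1,-1,-1]}'
cat > snap.py <<'E'
import sys;from h import *;import cv2
tag,*b=sys.argv[1:]
z=4.9
ims=[]
for n,o in zip(("scene","top"),(b[:2],b[2:])):
    im=C[n]["frame"];cv2.imwrite(f"pics/full_{n}_{tag}.png",im);x,y=map(int,o)
    ims.append(cv2.resize(im[y:y+80,x:x+80],None,fx=z,fy=z,interpolation=cv2.INTER_CUBIC))
cv2.imwrite(f"pics/s_{tag}.png",np.hstack(ims))
E
python3 snap.py h 243 155 260 198
```

```text
time: 11.2
ee_pos: [0.4807, -0.0001, 0.1754]
eef_rot: [0.709, 0.001, 0.705, 0.001]
force: [-1.0, 0.1, 1.1]
finger_gap: 0.997
time: 12.2
ee_pos: [0.4803, 0.2007, 0.1958]
eef_rot: [0.53, 0.47, 0.527, -0.47]
force: [1.0, -0.7, 0.4]
finger_gap: 0.998
```

View pics/s_h.png

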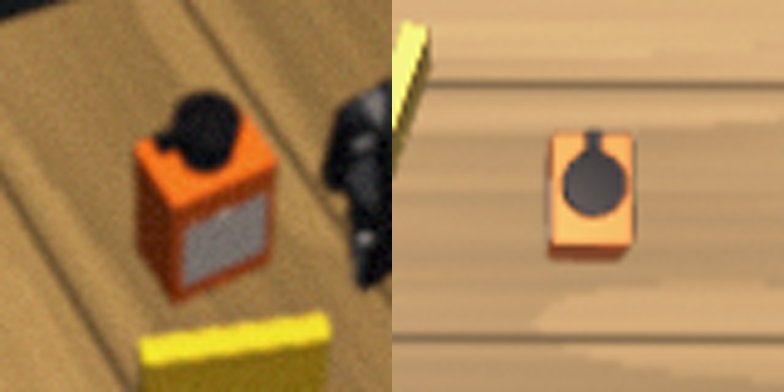

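Run:
```python
from h import *
x,y,z=.029,.021,.09
cv=lambda a,o:(np.array(a,float)+.5)/4.9-.5+o
# dispenser x ~ world x
L=np.array([[x,y,z],[x,-y,z],[-x,-y,z],[-x,y,z]])
t=cv([[159,133],[240,134],[241,245],[157,245]],[260,198])
print("top",fit([("top",L,t)],[.48,0,0]))
Ls=np.array([[x,y,z],[-x,y,z],[-x,-y,z],[x,y,0],[-x,y,0]])
print(proj("scene",Ls+[.481,0,0]))
uv=cv([[137,147],[174,205],[276,160],[0,0],[178,300]],[243,155])
P=proj("scene",Ls+[.481,0,0]);print(((P-[243,155]+.5)*4.9).round())
```

```text
top (array([ 4.81117635e-01,  4.45425625e-04, -5.84358394e-03]), array([[-0.10512179, -0.10922384],
       [ 0.04808697, -0.13034279],
       [-0.12842757,  0.21288638],
       [ 0.18657773,  0.02605311]]))
[[276.94639332 195.13872381]
 [298.89832112 185.62532266]
 [290.20372664 172.97167605]
 [276.79063589 216.24648647]
 [297.4049046  207.05170713]]
[[169. 199.]
 [276. 153.]
 [234.  91.]
 [168. 303.]
 [269. 258.]]
```

```bash
python3 -m creep '{"turn":[[0,0,-0.05],[0,0,-0.1],[0,0,-0.125],[0,0,-0.125],[0,0,-0.125],[0,0,-0.125],[0,0,-0.125],[0,0,-0.125],[0,0,-0.125],[0,0,-0.125]],"translation":[[1,-45,0],[1,-90,0],[1,-135,0],[1,-175,0],[1,-198,0],[1,-200,0],[1,-200,0],[1,-200,-10],[1,-200,-20],[1,-200,-20]],"claw":[-1,-1,-1,-1,-1,-1,-1,-1,-1,-1]}'
python3 tipview.py i
```

```text
time: 13.4
ee_pos: [0.4803, 0.0014, 0.1739]
eef_rot: [0.502, 0.498, 0.5, -0.501]
force: [0.7, -0.2, 0.8]
finger_gap: 1.003
[0.48106223 0.00092171 0.17492048] 1.001369592945043 [-0.17161099 -0.29901374  0.22936606]
scene [[284.5, 161.2], [284.3, 166.6], [275.3, 153.4], [293.6, 180.2]]
scene origin 244 127
top [[302.0, 231.8], [301.5, 232.8], [319.5, 232.8], [283.6, 232.7]]
top origin 262 193
```

View pics/tip_i.png

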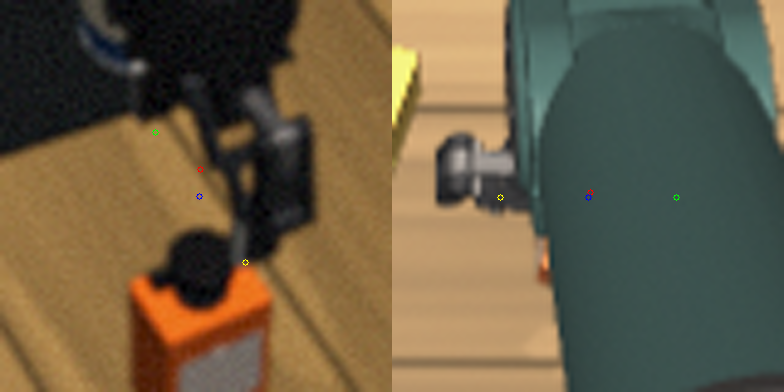

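```bash
python3 -m creep '{"turn":[[0,0,0],[0,0,0],[0,0,0],[0,0,0],[0,0,0],[0,0,0],[0,0,0],[0,0,0],[0,0,0],[0,0,0]],"translation":[[0,0,-20],[0,0,-45],[0,0,-70],[0,0,-87],[0,0,-94],[0,0,-96],[0,0,-96],[0,0,-96],[0,0,-96],[0,0,-96]],"claw":[-1,-1,-1,-1,-1,-1,-0.6,-0.3,-0.1,0.1]}' 60
python3 -m creep '{"turn":[[0,0,0],[0,0,0],[0,0,0],[0,0,0],[0,0,0],[0,0,0],[0,0,0],[0,0,0],[0,0,0],[0,0,0]],"translation":[[0,0,0],[0,0,0],[0,0,0],[0,0,0],[0,0,0],[0,0,0],[0,0,0],[0,0,0],[0,0,0],[0,0,0]],"claw":[0.2,0.3,0.5,0.7,1,1,1,1,1,1]}' 60
python3 tipview.py j
```

```text
time: 14.5
ee_pos: [0.4816, 0.0012, 0.0798]
eef_rot: [0.502, 0.499, 0.499, -0.5]
force: [-0.3, 1.1, 4.2]
finger_gap: 0.483
time: 15.5
ee_pos: [0.4815, 0.0012, 0.0799]
eef_rot: [0.502, 0.499, 0.499, -0.5]
force: [-1.8, 0.3, 2.2]
finger_gap: 0.48
[0.48145816 0.00117259 0.07988729] 0.48555367880586037 [-1.5234945   0.97595608  3.51036042]
scene [[283.7, 186.9], [283.5, 191.5], [279.4, 185.4], [287.7, 197.8]]
scene origin 244 152
top [[299.8, 236.5], [299.4, 237.4], [307.5, 237.4], [291.4, 237.4]]
top origin 259 197
```

View pics/tip_j.png

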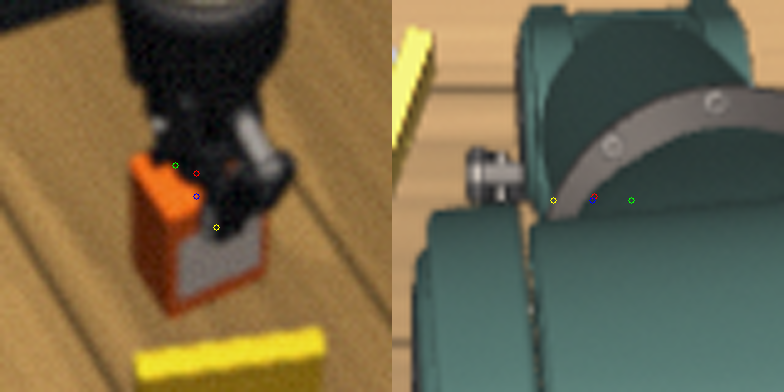

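Run:
```python
from h import *
import cv2
from scipy import ndimage
t=cv2.imread("pics/top0.png")[:,:].astype(int)
sub=t[185:310,350:425];
hsv=cv2.cvtColor(sub.astype(np.uint8),cv2.COLOR_BGR2HSV)
lid=((hsv[...,1]<40)&(hsv[...,2]>165))
lab,n=ndimage.label(lid);c=[]
for i in range(1,n+1):
    m=lab==i
    if m.sum()>150:
        e=cv2.fitEllipse(max(cv2.findContours(m.astype(np.uint8),0,1)[0],key=len));yx=ndimage.center_of_mass(m);print(m.sum(),yx[1]+350,yx[0]+185,e[0][0]+350,e[0][1]+185,e[1]);c.append(ray("top",[yx[1]+350,yx[0]+185],.108))
c=np.array(c);print(c,c.mean(0),np.linalg.norm(c[0]-c[1]),np.arctan2(*(c[0]-c[1])[[1,0]]))
blk=(hsv[...,2]<75).astype(np.uint8)
# mat outer outline incl. tins: edges lines
ys,xs=np.nonzero(blk);
L=[(min(xs[ys==r]),r) for r in range(10,110)]
vx,vy,x0,y0=cv2.fitLine(np.array(L,np.float32),cv2.DIST_HUBER,0,.01,.01).ravel()
for r in(20,60,100):
    P=ray("top",[x0+(r-y0)*vx/vy-.5+350,r+185],.003);print("left edge",P)
a=ray("top",[x0+(20-y0)*vx/vy-.5+350,205],.003);b=ray("top",[x0+(100-y0)*vx/vy-.5+350,285],.003);print("edge yaw",np.arctan2(*(b-a)[[1,0]]))
n_=np.array([-(b-a)[1],(b-a)[0]]);n_/=np.linalg.norm(n_);print("dist place->edge", (c.mean(0)-a)[:2]@n_)
```

```text
483 398.06832298136646 210.04347826086956 398.0660820007324 210.0559425354004 (23.443666458129883, 24.461647033691406)
493 396.00608519269775 273.8539553752536 396.01579666137695 273.86421966552734 (23.70268440246582, 24.672334671020508)
[[ 0.54570427 -0.24255568  0.108     ]
 [ 0.3878844  -0.23118863  0.108     ]] [ 0.46679434 -0.23687216  0.108     ] 0.15822870649373338 -0.07190133795080018
left edge [ 0.57831079 -0.19031111  0.003     ]
left edge [ 0.46889277 -0.18208291  0.003     ]
left edge [ 0.36268745 -0.17409629  0.003     ]
edge yaw 3.066534194874477
dist place->edge 0.054792349297844066
```

```bash
python3 -m creep '{"turn":[[0,0,0],[0,0,0],[0,0,0],[0,0,0],[0,0,0],[0,0,-0.03],[0,0,-0.06],[0,0,-0.074],[0,0,-0.074],[0,0,-0.074]],"translation":[[0,0,20],[0,0,50],[0,0,85],[0,0,120],[-2,-10,135],[-5,-50,135],[-8,-95,135],[-11,-140,135],[-14,-185,135],[-15,-215,135]],"claw":[1,1,1,1,1,1,1,1,1,1]}'
python3 -m creep '{"turn":[[0,0,0],[0,0,0],[0,0,0],[0,0,0],[0,0,0],[0,0,0],[0,0,0],[0,0,0],[0,0,0],[0,0,0]],"translation":[[0,-15,0],[0,-23,0],[0,-23,0],[0,-23,0],[0,-23,0],[0,-23,0],[0,-23,0],[0,-23,0],[0,-23,0],[0,-23,0]],"claw":[1,1,1,1,1,1,1,1,1,1]}'
python3 - <<'E'
from station import arm
import numpy as np
from scipy.spatial.transform import Rotation as R
s=arm.state();q=s["eef_rot"];T=R.from_quat(np.r_[q[1:],q[0]]).as_matrix();print(s["ee_pos"],T.round(4),np.arctan2(T[1,2],T[0,2])+np.pi/2,s["force"])
E
```

```text
time: 16.7
ee_pos: [0.4651, -0.2178, 0.2143]
eef_rot: [-0.483, -0.518, -0.479, 0.52]
force: [1.6, 0.6, -3.5]
finger_gap: 0.482
time: 17.7
ee_pos: [0.4652, -0.2407, 0.2144]
eef_rot: [-0.483, -0.518, -0.479, 0.52]
force: [-0.3, -1.0, -3.9]
finger_gap: 0.479
[ 0.4651752  -0.2406765   0.21438219] [[ 0.0015  0.9971 -0.0757]
 [-0.0058 -0.0756 -0.9971]
 [-1.      0.002   0.0057]] -0.07572946050848772 [-0.28991398 -1.0456345  -3.94726706]
```

```bash
python3 -m creep '{"turn":[[0,0,0],[0,0,0.003],[0,0,0.003],[0,0,0.003],[0,0,0.003],[0,0,0.003],[0,0,0.003],[0,0,0.003],[0,0,0.003],[0,0,0.003]],"translation":[[1,2,0],[2,4,0],[2,4,-10],[2,4,-30],[2,4,-50],[2,4,-70],[2,4,-85],[2,4,-95],[2,4,-100],[2,4,-100]],"claw":[1,1,1,1,1,1,1,1,1,1]}'
python3 tipview.py k
```

```text
time: 18.7
ee_pos: [0.467, -0.2366, 0.1138]
eef_rot: [-0.483, -0.517, -0.48, 0.519]
force: [0.3, 0.1, -3.1]
finger_gap: 0.481
[ 0.46755555 -0.23694183  0.11473752] 0.48379305943907136 [ 0.33120755 -0.75727522 -3.6422417 ]
scene [[243.9, 109.3], [244.2, 114.6], [241.3, 109.2], [247.2, 120.1]]
scene origin 204 75
top [[397.8, 241.0], [395.8, 241.8], [404.1, 242.4], [387.6, 241.2]]
top origin 356 202
```

View pics/tip_k.png

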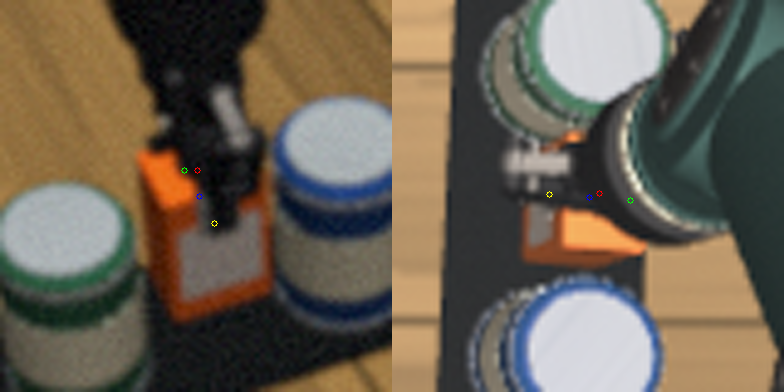

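```bash
python3 -m creep '{"turn":[[0,0,0],[0,0,0],[0,0,0],[0,0,0],[0,0,0],[0,0,0],[0,0,0],[0,0,0],[0,0,0],[0,0,0]],"translation":[[0,0,-8],[0,0,-16],[0,0,-22],[0,0,-26],[0,0,-28],[0,0,-29],[0,0,-30],[0,0,-31],[0,0,-31],[0,0,-31]],"claw":[1,1,1,1,1,1,1,1,1,1]}'
python3 tipview.py l
```

```text
time: 19.8
ee_pos: [0.4677, -0.237, 0.0839]
eef_rot: [-0.484, -0.517, -0.479, 0.519]
force: [0.1, 0.4, -4.3]
finger_gap: 0.483
[ 0.46766564 -0.23697989  0.08386208] 0.4813923721934767 [ 0.68891075 -0.97043425 -2.91045034]
scene [[244.4, 117.9], [244.8, 123.0], [241.9, 117.7], [247.7, 128.4]]
scene origin 205 83
top [[394.6, 242.3], [392.8, 243.1], [400.8, 243.7], [384.8, 242.5]]
top origin 353 203
```

View pics/tip_l.png

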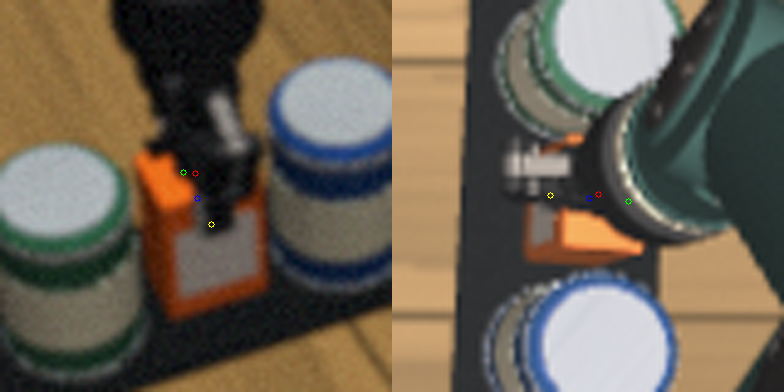

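```bash
python3 -m creep '{"turn":[[0,0,0],[0,0,0],[0,0,0],[0,0,0],[0,0,0],[0,0,0],[0,0,0],[0,0,0],[0,0,0],[0,0,0]],"translation":[[-1,0,0],[-1,0,0],[-1,0,-1],[-1,0,-1],[-1,0,-2],[-1,0,-2],[-1,0,-2],[-1,0,-2],[-1,0,-2],[-1,0,-2]],"claw":[1,1,1,1,1,1,1,1,1,1]}'
python3 - <<'E'
from station import arm
for i in range(3):
  s=arm.state();print(s["ee_pos"],s["force"]);arm.grab_frame("top")
E
```

```text
time: 20.9
ee_pos: [0.4668, -0.237, 0.0828]
eef_rot: [-0.484, -0.517, -0.479, 0.519]
force: [-1.3, 0.7, 5.8]
finger_gap: 0.479
[ 0.46682048 -0.23699864  0.08283089] [-1.30662199  0.71636861  5.79969328]
[ 0.46681636 -0.23698264  0.08283527] [-1.49131143  1.58916327  7.32375428]
[ 0.46681975 -0.23700253  0.08284294] [-1.92606646  1.70583317  6.03455941]
```

Contact with the mat (+6 N). Release, then rise.

```bash
python3 -m creep '{"turn":[[0,0,0],[0,0,0],[0,0,0],[0,0,0],[0,0,0],[0,0,0],[0,0,0],[0,0,0],[0,0,0],[0,0,0]],"translation":[[0,0,0],[0,0,0],[0,0,0],[0,0,0],[0,0,0],[0,0,0],[0,0,20],[0,0,45],[0,0,75],[0,0,105]],"claw":[0.5,0.2,-0.2,-0.6,-1,-1,-1,-1,-1,-1]}'
python3 -m creep '{"turn":[[0,0,0],[0,0,0],[0,0,0],[0,0,0],[0,0,0],[0,0,0],[0,0,0],[0,0,0],[0,0,0],[0,0,0]],"translation":[[0,10,15],[0,50,15],[0,95,15],[0,140,15],[0,180,15],[0,200,15],[0,200,15],[0,200,15],[0,200,15],[0,200,15]],"claw":[1,1,1,1,1,1,1,1,1,1]}'
python3 snap.py m 205 83 353 203
```

```text
time: 22.05
ee_pos: [0.4665, -0.2369, 0.1887]
eef_rot: [-0.484, -0.517, -0.479, 0.519]
force: [0.8, -0.6, 0.4]
finger_gap: 1.004
time: 23.05
ee_pos: [0.4664, -0.0386, 0.2037]
eef_rot: [-0.483, -0.518, -0.478, 0.52]
force: [-0.6, -0.7, 0.5]
finger_gap: 0.004
```

View pics/s_m.png

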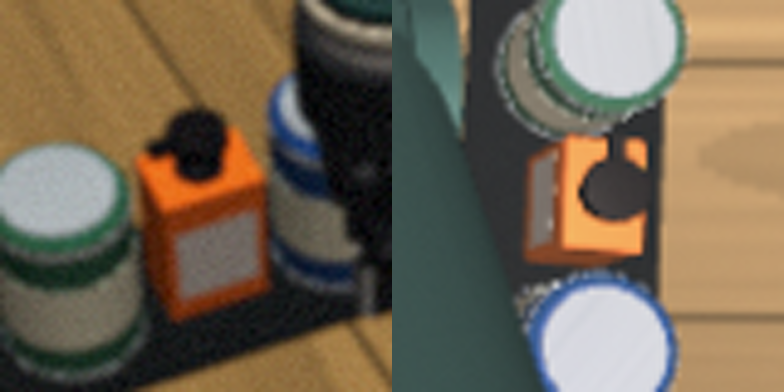

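Run:
```python
from h import *
import cv2
x,y,z=.029,.021,.09
cv_=lambda a,o:(np.array(a,float)+.5)/4.9-.5+o
L=np.array([[x,y,z],[x,-y,z],[-x,-y,z],[-x,y,z]])
t=cv_([[176,136],[253,141],[248,253],[169,250]],[353,203])
o=fit([("top",L,t)],[.467,-.237,-.07],.003);print(o)
for z in (.114,.12):print(ray("top",cv_([224,190],[353,203]),z))
for q in("pump_top","dispenser"):print(q,[(round(d["confidence"],2),np.round(d["xy"],1)) for d in arm.place_of(q,"top")])
for d in arm.place_of("pump_top","top"):print(ray("top",d["xy"],.12))
im=cv2.imread("pics/full_top_m.png");sub=im[185:310,350:425];hsv=cv2.cvtColor(sub,cv2.COLOR_BGR2HSV)
from scipy import ndimage
lid=(hsv[...,1]<40)&(hsv[...,2]>165);lab,n=ndimage.label(lid)
for i in range(1,n+1):
    m=lab==i
    if m.sum()>150: c=ndimage.center_of_mass(m);print(m.sum(),c[1]+350,c[0]+185)
```

```text
(array([ 0.46651051, -0.23747267, -0.07323476]), array([[-0.76659865, -0.15888639],
       [ 0.29709213,  0.12468594],
       [ 0.60140744,  0.37386415],
       [-0.19880638, -0.341228  ]]))
[ 0.46660854 -0.23842429  0.114     ]
[ 0.46593251 -0.23683841  0.12      ]
pump_top [(0.61, array([398.8, 243.4]))]
dispenser [(0.66, array([385.8, 249.9]))]
[ 0.46099249 -0.23781632  0.12      ]
494 398.13157894736844 210.00202429149797
493 396.00608519269775 273.8539553752536
```

```bash
python3 -m creep '{"turn":[[0,0,0],[0,0,0],[0,0,0],[0,0,0],[0,0,0],[0,0,0],[0,0,0],[0,0,0],[0,0,0],[0,0,0]],"translation":[[0,-45,0],[0,-90,0],[0,-135,0],[0,-175,0],[0,-195,0],[0,-199,0],[0,-199,-15],[0,-199,-35],[0,-199,-47],[0,-199,-52]],"claw":[1,1,1,1,1,1,1,1,1,1]}' 60
python3 tipview.py n
```

```text
time: 24.4
ee_pos: [0.4659, -0.2345, 0.1505]
eef_rot: [-0.483, -0.517, -0.481, 0.519]
force: [0.4, -0.4, -0.0]
finger_gap: 0.0
[ 0.4662325  -0.23513269  0.15111081] 0.0005314112920059378 [-0.84629383 -0.85009678  0.40606125]
scene [[243.9, 99.0], [244.3, 104.5], [244.3, 104.5], [244.3, 104.6]]
scene origin 204 65
top [[401.0, 239.8], [398.9, 240.7], [399.0, 240.7], [398.9, 240.7]]
top origin 359 201
```

View pics/tip_n.png

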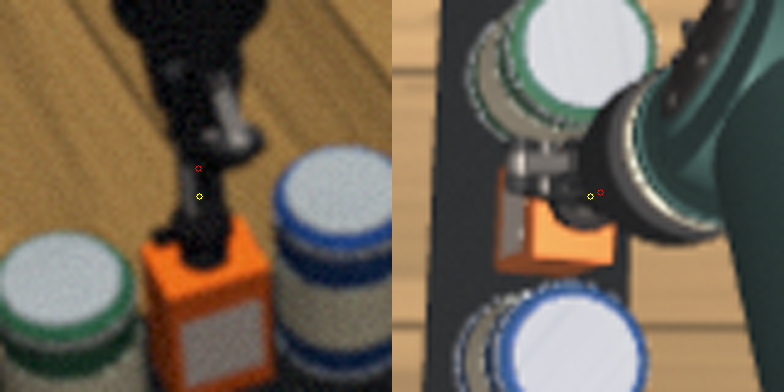

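```bash
python3 -m creep '{"turn":[[0,0,0],[0,0,0],[0,0,0],[0,0,0],[0,0,0],[0,0,0],[0,0,0],[0,0,0],[0,0,0],[0,0,0]],"translation":[[0,-2,0],[0,-2,-3],[0,-2,-6],[0,-2,-9],[0,-2,-12],[0,-2,-14],[0,-2,-16],[0,-2,-18],[0,-2,-18],[0,-2,-18]],"claw":[1,1,1,1,1,1,1,1,1,1]}'
```

```text
time: 25.5
ee_pos: [0.4663, -0.2372, 0.1333]
eef_rot: [-0.483, -0.517, -0.48, 0.519]
force: [-0.8, 0.1, 4.6]
finger_gap: 0.005
```

```bash
python3 -m creep '{"turn":[[0,0,0],[0,0,0],[0,0,0],[0,0,0],[0,0,0],[0,0,0],[0,0,0],[0,0,0],[0,0,0],[0,0,0]],"translation":[[0,0,-1],[0,0,-1],[0,0,-2],[0,0,-2],[0,0,-3],[0,0,-3],[0,0,-4],[0,0,-4],[0,0,-4],[0,0,-4]],"claw":[1,1,1,1,1,1,1,1,1,1]}'
```

```text
time: 26.5
ee_pos: [0.4663, -0.2372, 0.1298]
eef_rot: [-0.483, -0.517, -0.48, 0.519]
force: [-1.2, 0.9, 7.2]
finger_gap: 0.003
```

Near the stop (7.2 N); a little farther to be sure it is on the stop.

```bash
python3 -m creep '{"turn":[[0,0,0],[0,0,0],[0,0,0],[0,0,0],[0,0,0],[0,0,0],[0,0,0],[0,0,0],[0,0,0],[0,0,0]],"translation":[[0,0,-0.5],[0,0,-0.5],[0,0,-1],[0,0,-1],[0,0,-1.5],[0,0,-1.5],[0,0,-2],[0,0,-2],[0,0,-2],[0,0,-2]],"claw":[1,1,1,1,1,1,1,1,1,1]}'
```

```text
time: 27.5
ee_pos: [0.4663, -0.2373, 0.1297]
eef_rot: [-0.483, -0.517, -0.48, 0.519]
force: [-3.2, 2.1, 18.9]
finger_gap: 0.001
```

On the stop: force rises to 19 N with no further motion. Retract straight up, then aside.

```bash
python3 -m creep '{"turn":[[0,0,0],[0,0,0],[0,0,0],[0,0,0],[0,0,0],[0,0,0],[0,0,0],[0,0,0],[0,0,0],[0,0,0]],"translation":[[0,0,3],[0,0,6],[0,0,10],[0,0,16],[0,0,30],[0,0,50],[0,0,70],[0,0,80],[0,0,80],[0,0,80]],"claw":[1,1,1,1,1,1,1,1,1,1]}'
python3 -m creep '{"turn":[[0,0,0],[0,0,0],[0,0,0],[0,0,0],[0,0,0],[0,0,0],[0,0,0],[0,0,0],[0,0,0],[0,0,0]],"translation":[[0,40,0],[0,85,0],[0,130,0],[0,180,0],[0,230,0],[0,270,0],[0,300,0],[0,300,0],[0,300,0],[0,300,0]],"claw":[1,1,1,1,1,1,1,1,1,1]}'
python3 snap.py o 205 83 353 203
python3 - <<'E'
import cv2,numpy as np
a=cv2.imread("pics/full_scene_o.png");b=cv2.imread("pics/full_top_o.png")
cv2.imwrite("pics/both_o.png",cv2.resize(np.vstack([a,b]),None,fx=.7,fy=.7,interpolation=cv2.INTER_AREA))
E
```

```text
time: 28.5
ee_pos: [0.4661, -0.2371, 0.2092]
eef_rot: [-0.483, -0.517, -0.48, 0.519]
force: [0.5, -0.2, -0.1]
finger_gap: -0.004
time: 29.5
ee_pos: [0.4656, 0.0615, 0.2086]
eef_rot: [-0.482, -0.517, -0.48, 0.52]
force: [-0.9, -0.7, 0.1]
finger_gap: -0.0
```

View pics/s_o.png

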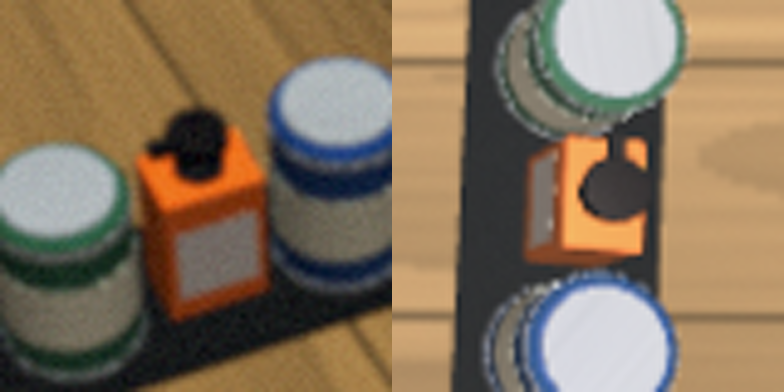

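View pics/both_o.png

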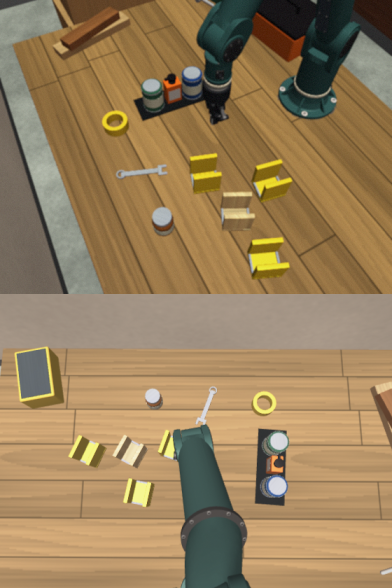

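The dispenser stands between the tins in both views, and its pump head is back up at the same pixels as before pressing. Nothing else has moved, so I'm handing in.

Run:
```python
from station import arm
import cv2,numpy as np
a=cv2.imread("pics/top0.png").astype(int);f=arm.grab_frame("top")["frame"].astype(int)
d=np.abs(a-f).sum(2)
for n,(x0,y0,x1,y1) in dict(tins_blue=(372,255,415,295),green=(372,192,415,232),jar=(203,130,235,168),tape=(355,135,400,178),wrench=(285,130,312,190)).items(): print(n,np.percentile(d[y0:y1,x0:x1],[50,95,99]))
s=arm.state();print(s["time"],np.round(s["force"],1));print(arm.job_done())
```

```text
tins_blue [ 26.    37.   103.62]
green [25.   38.   65.24]
jar [30. 35. 39.]
tape [29. 33. 35.]
wrench [ 31.  39. 238.]
29.65 [-0.5 -0.5  0.2]
the job is handed in; nothing more can be done
None
```

The dispenser is back in its place on the mat, primed and let go, and the job was handed in at 29.7 s of the 72 s allowed.

- **Route:** I gripped it by its narrow ends in the plywood bay and stood it on the open bench. There I regripped it by its broad faces and stood it between the tins.
- **Priming:** I pressed the pump head down with the closed fingertips. The force passed 7 N and then rose to 19 N with no further motion, so it was on its stop. After I retracted, it showed at the same pixels as before the press.
- **Position:** After I let go, the top camera put the dispenser at (0.4665, -0.2375), yaw -0.073. The middle between the tins measured (0.4668, -0.2369), yaw -0.072, so it is within about 1 mm.
- **Other things:** The tin lids were at the same pixels before and after placing (within 0.1 px). Comparing the first and last top pictures showed no shift of the tins, jar or tape. In the wrench's patch about 1 % of the pixels had changed; I put this down to the arm showing at the edge of that patch and did not check further. The full views show it where it was.

**Checks that disagreed:**
- **Cameras:** The two cameras differed by 8–10 mm in y at the bay and mat. I relied on the top camera, since it matched the gripped dispenser to about 1 mm.
- **Pump-top network:** Its last report was about 5 mm off my own measurement. I did not use it.

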